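# Put three pipe fittings back with their own kits

### The arm

A 6-joint arm with a two-finger parallel gripper is mounted at the origin on the work surface. World frame = base frame: x ahead of the robot, y to its left, z up, the work surface at z = 0. Lengths are in m, angles in rad, forces in N, time in s.
With the tool pointing down it reaches from about 0.3 to 1 m from the base axis. Payload 5.1 kg.
Tool frame: the origin (TCP) lies midway between the tips of the shut fingers; the grasp point (between the pads) lies 19 mm behind it; z points along the fingers, x is the direction in which the jaws open and shut, and the axes are right-handed (so a half turn about z gives the same grasp; the last joint's range is limited). The gripper opens to 95 mm and grips with 3 to 60 N. Pads are 20 mm wide; open, the fingers measure 119 mm over their backs; the gripper's body (75 mm by 180 mm) begins 59 mm behind the grasp point.
Start: joints at [1.057, 0.124, 1.65, -0, 1.367, -0.083], TCP at [0.271, 0.591, 0.182] pointing down, gripper open.
Joint ranges: [-2.61, 2.61], [-1.02, 2.33], [0.03, 2.71], [-1.35, 4.49], [0.32, 2.68], [-2.91, 2.91]. Speed limits (rad/s): [2.57, 2.57, 3.14, 3.14, 3.14, 3.14].

### API

Orientations are given as [roll, pitch, yaw] about the fixed x, y, z axes, in that order (R = Rz(yaw) Ry(pitch) Rx(roll)).
In Python, from bench import telemetry, optics, workorder gives the robot as it stands.
- The arm moves only by the shell command python3 -m inch 'ROWS' [FORCE]. ROWS is JSON, a list of rows, each a list of 7 numbers: the shift along the tool's x, y, z in units of 40 mm (1.0 is 40 mm), then the turn, a rotation vector about the tool's x, y, z in units of 8 degrees (1.0 is 8 degrees), then the gripper's target within -1 to 1 (fully open at 1, half-way at 0, shut at -1). In form: [[x, y, z, wx, wy, wz, claw], ...]. A call has 1 to 12 rows; each row shifts and turns the commanded pose from where the row before left it, along the tool's axes as they then stand; what a row does not reach is not made up. A row lasts 1/8 s, in which the tool goes at most 62.5 mm and 10.7 degrees, less where a joint would pass 70% of its speed; a pose out of reach is approached as far as the arm can. A call is refused whole if a number of a shift passes 1 or a number of a turn 1, either way. A call with a gripper value outside its range is refused whole. The fingers move at their own pace and stop on an object; FORCE is the grip in N (left out, the last holds). Time passes only in rows, so rows that do not move let the fingers close. It gives the time, the measured TCP pose, the force and the opening at its end, in the units of the state.
- telemetry.read_state(): the state, without advancing time (a new reading comes with each control period).
- optics.read_camera(name): name is "side" or "top" or "wrist"; returns the picture (480x640x3 uint8, red, green, blue); there is no depth.
- optics.camera_model(name): a dict with "fx", "fy", "cx", "cy" (pixels), "k1" (the pictures are not rectified: a ray, as slopes to the right and down, at radius r is drawn at 1 + k1 r^2 times it, then the intrinsics apply), "camera_from_world" (4x4, takes a point from world to camera coordinates); the wrist camera has in their place "tool_from_camera" (4x4, takes a point from camera to tool coordinates, whose origin is the TCP and whose axes are the tool frame's). Camera axes: x right, y up, looking along -z (the intrinsics and any distortion apply to the point x, -y, -z); pixel columns grow to the right and rows downward; lengths in m; the calibration is good to about 2 mm. A picture is of the moment at which its call begins: read the wrist's pose just before it. camera_model takes no time and is no camera call.
- workorder.sign_off(): hands the job in, once; it reports no verdict.
The state is a dict: "time_s": time; "qpos": joint angles; "qvel": joint speeds; "tau": joint torques, N m; "tool_pos": TCP position; "tool_rot": TCP orientation; "ft_force": force on the tool from outside, world axes, zero at the start; "ft_torque": the same for the moment, N m; "finger_gap": opening from 0.0 (shut) to 1.0 (fully open).
Only numpy, scipy, OpenCV 4.12 (cv2) and the standard library are available. Lean on these libraries where they do the work, as an engineer would, in place of code of your own. Each camera call takes 0.05 s, during which the arm holds its last target. There are 200 camera calls.

### The job

On the pipe shop's bench the three loose grey plastic fittings stand on one another's kit plates. Use the free plate, the one without any kit parts, as a halfway place where a fitting can stand in the white circle, and move each fitting to the plate that carries the parts it goes with: the flange with the four bolts, the tee with the three equal pipe stubs, the reducer with the one thick and one thin stub. Each must end standing upright as it stands now, in the middle of the white circle, and the cement can, tape measure and wrench must stay where they are.

Things in the scene. Friction and masses are not known exactly. Their poses are not given: they have to be found in the camera images.
- flange: Loose grey plastic pipe flange, 0.18-0.35 kg: round disc of 100 mm diameter and 14 mm thick with six dark bolt-hole dots, and on it an upright pipe neck of 56 mm outside diameter, z = 14 to 70 mm. Grip the neck. Origin: centre of its underside; z up along the neck.
- tee: Loose grey plastic pipe tee, 0.14-0.28 kg, standing upright, 90 mm high: vertical run of 50 mm diameter with collars of 56 mm diameter at z = 0-24 and 66-90 mm, and one side branch of 40 mm diameter pointing along its x axis, axis at z = 45 mm, reaching 55 mm from the run's axis. Grip the upper collar across y. Origin: centre of the run's underside; z up.
- reducer: Loose grey plastic pipe reducer, 0.14-0.28 kg, standing wide end down, 86 mm high: 66 mm diameter for z = 0-34 mm, a cone to z = 46 mm, then a pipe spigot of 44 mm outside diameter, z = 46-86 mm. Grip the spigot. Origin: centre of its underside; z up.
- plate_bolts: Fixed wooden plate 6 mm thick, 130 mm in y, x from -65 to +125 mm, with a white circle of 114 mm diameter. Origin: underside, below the circle's centre (standing surface at z = 6 mm); x points to its kit parts: four fixed steel bolts standing heads down in a row at x = 95 mm, tops at z = 36 mm, heads 20 mm wide. The flange belongs on this plate's circle.
- plate_three_stubs: Fixed wooden plate 6 mm thick, 130 mm in y, x from -65 to +125 mm, with a white circle of 114 mm diameter. Origin: underside, below the circle's centre (standing surface at z = 6 mm); x points to its kit parts: three equal fixed grey pipe stubs of 32 mm diameter in a row at x = 95 mm, tops at z = 30 mm. The tee belongs on this plate's circle.
- plate_two_stubs: Fixed wooden plate 6 mm thick, 130 mm in y, x from -65 to +125 mm, with a white circle of 114 mm diameter. Origin: underside, below the circle's centre (standing surface at z = 6 mm); x points to its kit parts: one thick (51 mm) and one thin (22 mm diameter) fixed grey pipe stub side by side at x = 95 mm, tops at z = 30 mm. The reducer belongs on this plate's circle.
- plate_free: Fixed wooden plate 6 mm thick, 130 mm in y, x from -65 to +125 mm, with a white circle of 114 mm diameter. Origin: underside, below the circle's centre (standing surface at z = 6 mm); x points to its longer end. It carries no kit parts and is empty at the start: the halfway place, empty again at the end.
- cement_can: Bystander: upright can with a paper label, 66 mm diameter, 100 mm high. Origin: centre of its underside. Leave it alone.
- tape_measure: Bystander: yellow tape measure standing on edge, 65 x 35 x 60 mm high, with a steel hook at its -x end. Origin: centre of its underside. Leave it alone.
- wrench: Bystander: flat steel wrench 180 mm long, lying flat along its x axis. Origin: near its middle, underside. Leave it alone.
Not all that is in view belongs to the job. What is shaped like the tee but turquoise is not meant.

How it is judged:
By the outcome, as a careful person would: the job done as asked, in the order asked, and still so for the second after the job is handed in, with the robot touching nothing.
It also fails if it takes over 115 s, if anything falls off the work surface, if the arm or the gripper's body presses on something with over 40 N, if the wrist force passes 120 N, or if a joint passes its speed limit or range.

## Working session

There is one attempt and no reset: what is moved stays moved. The work goes in short steps, Python scripts to look and compute and a shell command to move; the robot and the scene stay as the last step left them, time stands still between calls to the robot, and variables do not carry over. Pictures are saved under pics/ and viewed, on a budget of 14 in all, crops included, one or two more only if the job needs it, and the job is handed in when it is done.

```bash
mkdir -p pics; ls
cat > h.py <<'E'
import cv2, numpy as np
from bench import telemetry, optics, workorder
def snap(n,f):
    im=optics.read_camera(n); cv2.imwrite(f'pics/{f}.png',im[:,:,::-1]); return im
def ray(n,px,T=None):
    m=optics.camera_model(n); u=(px[0]-m['cx'])/m['fx']; v=(px[1]-m['cy'])/m['fy']
    a,b=u,v
    for _ in range(20):
        s=1+m['k1']*(a*a+b*b); a,b=u/s,v/s
    d=np.array([a,-b,-1.]); C=np.linalg.inv(np.array(m['camera_from_world'])) if T is None else T@np.array(m['tool_from_camera'])
    return C[:3,3],C[:3,:3]@d
def at(n,px,z,T=None):
    o,d=ray(n,px,T); return o+d*(z-o[2])/d[2]
def proj(n,P,T=None):
    m=optics.camera_model(n); W=np.array(m['camera_from_world']) if T is None else np.linalg.inv(T@np.array(m['tool_from_camera']))
    p=W[:3,:3]@np.array(P)+W[:3,3]; a,b=p[0]/-p[2],-p[1]/-p[2]; s=1+m['k1']*(a*a+b*b)
    return np.array([m['fx']*a*s+m['cx'],m['fy']*b*s+m['cy']])
E
python3 - <<'E'
from h import *
snap('top','top0');snap('side','side0')
s=telemetry.read_state();print(s)
for n in('top','side'):print(np.linalg.inv(np.array(optics.camera_model(n)['camera_from_world'])).round(3))
print(optics.camera_model('wrist'))
E
```

```text
pics
{'time_s': 0.1, 'qpos': array([ 1.05741682e+00,  1.24421721e-01,  1.65153603e+00, -1.07052605e-05,
        1.36753018e+00, -8.25967376e-02]), 'qvel': array([-0.00135799,  0.00068471, -0.00328581, -0.00065381, -0.00058218,
       -0.00097152]), 'tau': array([ 2.42281012e-04, -4.18881762e+01, -3.61097038e+01,  7.77052296e-02,
        4.61618684e-02, -6.05812625e-05]), 'tool_pos': array([0.27113424, 0.59003205, 0.18062264]), 'tool_rot': array([-3.14144673e+00,  1.88967624e-03,  1.14001587e+00]), 'ft_force': array([-0.06246618,  0.43070316, -1.49536233]), 'ft_torque': array([-0.01353927, -0.02587029,  0.01046692]), 'finger_gap': 0.9995698933742696}
[[-0.03   0.996 -0.083  0.549]
 [-1.    -0.031 -0.006  0.009]
 [-0.009  0.083  0.997  0.988]
 [ 0.     0.     0.     1.   ]]
[[ 0.825  0.366 -0.43   0.292]
 [-0.564  0.55  -0.615 -0.469]
 [ 0.011  0.751  0.661  0.557]
 [ 0.     0.     0.     1.   ]]
{'fx': 355.8675431416111, 'fy': 355.8675431416111, 'cx': 321.985612194318, 'cy': 237.76231470413938, 'k1': 0.004426621013415453, 'tool_from_camera': array([[ 9.99999477e-01, -1.01730629e-03,  1.08492447e-04,
        -4.83924288e-05],
       [-9.52056006e-04, -9.64156223e-01, -2.65333510e-01,
        -7.45591611e-02],
       [ 3.74529117e-04,  2.65333268e-01, -9.64156687e-01,
        -2.02795088e-01],
       [ 0.00000000e+00,  0.00000000e+00,  0.00000000e+00,
         1.00000000e+00]])}
```

View pics/top0.png

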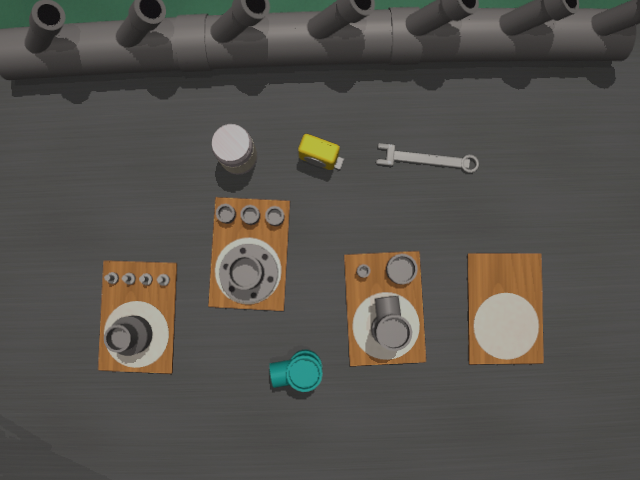

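View pics/side0.png

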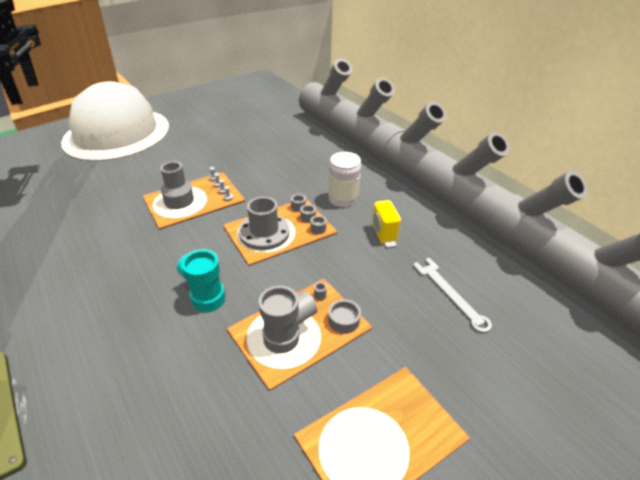

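Candidates: the flange is at (247,273), the reducer at (118,338) and the grey tee at (392,330). The turquoise tee at (302,372) is a decoy. The free plate is at (506,310), and I'm ignoring the header pipes at the top. The plan is tee → free, reducer → two stubs, flange → bolts, tee → three stubs.

```bash
cat > m.py <<'E'
from h import *
im=cv2.imread('pics/top0.png'); hsv=cv2.cvtColor(im,cv2.COLOR_BGR2HSV)
wood=cv2.inRange(hsv,(5,90,60),(20,255,255))
wood=cv2.morphologyEx(wood,cv2.MORPH_OPEN,np.ones((3,3)))
n,l,st,c=cv2.connectedComponentsWithStats(cv2.morphologyEx(wood,cv2.MORPH_CLOSE,np.ones((5,5))))
plates=[]
for i in range(1,n):
    if st[i][4]<1500: continue
    ys,xs=np.where(l==i); hull=cv2.convexHull(np.c_[xs,ys].astype(np.float32))[:,0]
    W=np.array([at('top',p,.006)[:2] for p in hull])*1000
    (cx,cy),(w,h),a=cv2.minAreaRect(W.astype(np.float32))
    yaw=a if w>h else a-90
    yaw=(yaw+90)%180-90; r=np.radians(yaw)
    o=np.array([cx,cy])-30*np.array([np.cos(r),np.sin(r)])
    plates.append((o,yaw)); print('plate',st[i][:2],'size',round(w),round(h),'circle',o.round(1),'yaw',round(yaw,1))
big=cv2.resize(im[210:400,90:440],None,fx=2.25,fy=2.25,interpolation=cv2.INTER_CUBIC)
def draw(c,z,d,col):
    pts=np.array([proj('top',[c[0]/1e3+d/2e3*np.cos(t),c[1]/1e3+d/2e3*np.sin(t),z]) for t in np.linspace(0,2*np.pi,60)])
    cv2.polylines(big,[((pts-[90,210]+.5)*2.25).astype(int)],True,col,1)
for o,y in plates: draw(o,.006,114,(255,0,0))
G={'red':((118.5,337.5),.092,44,66,.040),'fla':((246,273),.076,56,100,.02),'tee':((392.5,332),.096,56,56,.006)}
for k,(p,z,d,d2,z2) in G.items():
    w=at('top',p,z)*1e3; print(k,w[:2].round(1)); draw(w,z,d,(0,255,0)); draw(w,z2,d2,(0,255,255))
cv2.imwrite('pics/crop1.png',big)
E
python3 m.py
```

```text
plate [208 197] size 130 191 circle [583.9 125.1] yaw -4.8
plate [344 251] size 191 130 circle [ 483.2 -107.5] yaw 1.2
plate [468 253] size 131 190 circle [ 475.3 -314.3] yaw -1.9
plate [ 98 260] size 131 191 circle [480.5 320.8] yaw -3.5
red [481.2 321.7]
fla [577.5 119.6]
tee [ 478.8 -107.2]
```

View pics/crop1.png

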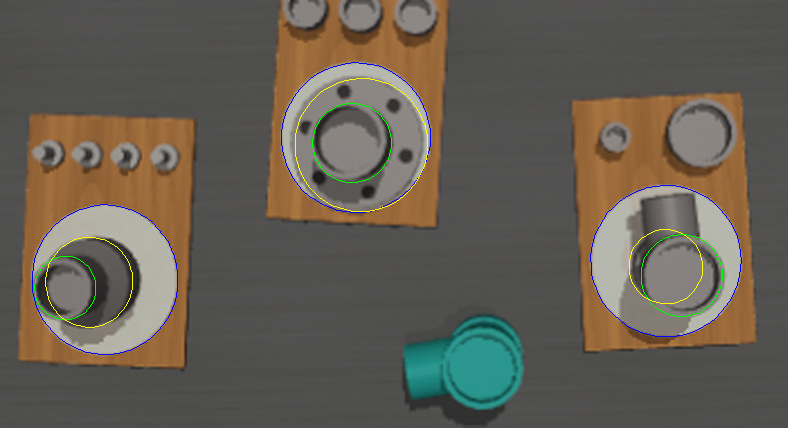

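The plate fits are tight. The tee is at about (479,-107) mm and the reducer's and flange's tops need refining. I'll turn the jaws across y (yaw 90°) and hover over the tee.

```bash
python3 -m inch '[[0,0,0,0,0,-0.77,1],[0,0,0,0,0,-0.77,1],[0,0,0,0,0,-0.77,1],[0,0,0,0,0,-0.77,1],[-0.97,0.29,-0.03,0,0,0,1],[-0.97,0.29,-0.03,0,0,0,1],[-0.97,0.29,-0.03,0,0,0,1],[-0.97,0.29,-0.03,0,0,0,1],[-0.97,0.29,-0.03,0,0,0,1],[-0.97,0.29,-0.03,0,0,0,1],[-0.97,0.29,-0.03,0,0,0,1],[-0.97,0.29,-0.03,0,0,0,1]]' 20
python3 -m inch '[[-0.97,0.29,-0.03,0,0,0,1],[-0.97,0.29,-0.03,0,0,0,1],[-0.97,0.29,-0.03,0,0,0,1],[-0.97,0.29,-0.03,0,0,0,1],[-0.97,0.29,-0.03,0,0,0,1],[-0.97,0.29,-0.03,0,0,0,1],[-0.97,0.29,-0.03,0,0,0,1],[-0.97,0.29,-0.03,0,0,0,1],[-0.97,0.29,-0.03,0,0,0,1],[-0.97,0.29,-0.03,0,0,0,1],[0,0,0,0,0,0,1],[0,0,0,0,0,0,1]]'
cat >> h.py <<'E'
from scipy.spatial.transform import Rotation as R
def tool():
    s=telemetry.read_state(); T=np.eye(4); T[:3,:3]=R.from_euler('xyz',s['tool_rot']).as_matrix(); T[:3,3]=s['tool_pos']; return T
def overlay(im,T,circs,f,lines=()):
    b=im[:,:,::-1].copy()
    for (x,y,z,d) in circs:
        p=np.array([proj('wrist',[x/1e3+d/2e3*np.cos(t),y/1e3+d/2e3*np.sin(t),z/1e3],T) for t in np.linspace(0,2*np.pi,60)])
        cv2.polylines(b,[p.round().astype(int)],True,(0,255,0),1)
    for a,c in lines:
        p=[tuple(int(round(q)) for q in proj('wrist',np.array(v)/1e3,T)) for v in(a,c)]; cv2.line(b,*p,(0,0,255),1)
    cv2.imwrite(f'pics/{f}.png',b)
def go(x,y,z,yaw=90):
    "print shift in tool units (mm, deg goal)"
    T=tool(); d=(T[:3,:3].T@(np.array([x,y,z])/1e3-T[:3,3]))*25
    print('units',d.round(2),'wz',round((np.degrees(telemetry.read_state()['tool_rot'][2])-yaw)/8,2))
E
python3 - <<'E'
from h import *
T=tool(); im=optics.read_camera('wrist'); np.save('w1',im); s=telemetry.read_state(); print(s['tool_pos'],s['tool_rot'],s['qpos'],s['time_s'])
overlay(im,T,[(478.8,-107.2,96,56),(483.2,-107.5,6,114),(478.8,-107.2,6,56)],'w1',[((478.8,-107.2,71),(533.8,-107.2,71))])
E
```

```text
time_s: 1.6
tool_pos: [0.364, 0.2787, 0.191]
tool_rot: [-3.141, 0.0, 1.57]
ft_force: [0.2, -1.1, 0.0]
finger_gap: 1.001
time_s: 3.1
tool_pos: [0.4793, -0.1075, 0.2028]
tool_rot: [-3.141, -0.001, 1.57]
ft_force: [0.4, -0.6, -0.7]
finger_gap: 1.001
[ 0.47932798 -0.1071992   0.20296028] [-3.14084882e+00 -5.54632270e-04  1.57067137e+00] [-3.29558531e-01 -2.48667474e-01  1.96965414e+00  2.87370135e-04
  1.42148925e+00 -1.90027298e+00] 3.15
```

View pics/w1.png

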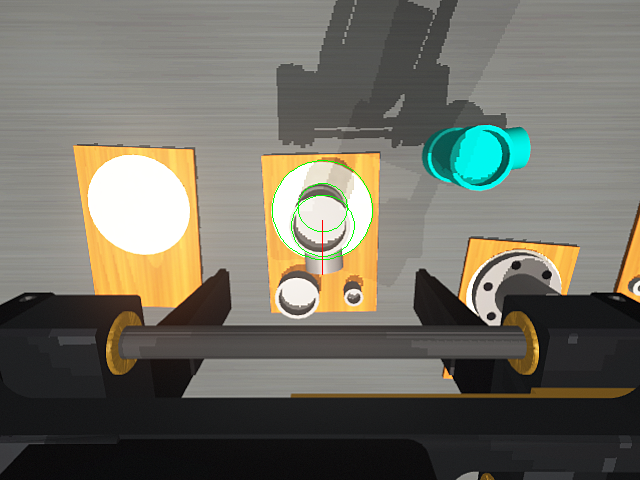

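The overlay matches the plate. The tee is at about (322,220) with its branch towards the kit parts (324,262). I'll zoom in without overlays to refine it.

Run:
```python
from h import *
im=np.load('w1.npy'); b=im[150:290,240:400,::-1]
cv2.imwrite('pics/w1z.png',cv2.resize(b,None,fx=4,fy=4,interpolation=cv2.INTER_CUBIC))
```

```text
(no output)
```

View pics/w1z.png

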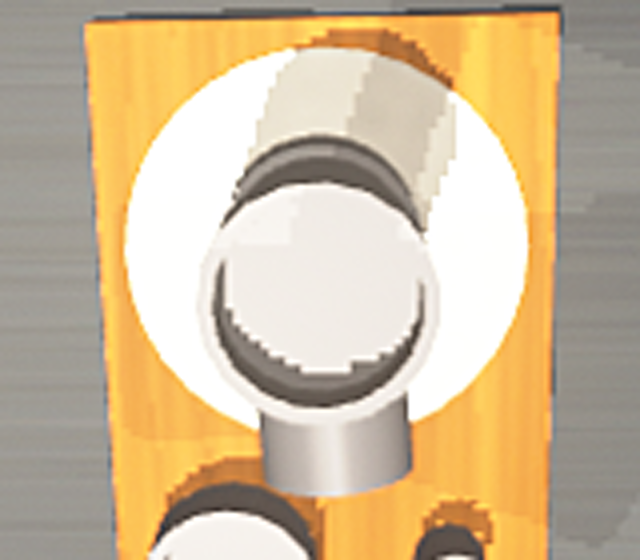

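Run:
```python
from h import *
T=tool()
a=at('wrist',(319.5,226),.096,T)*1e3; e=at('wrist',(324.3,272),.060,T)*1e3
print(a,e,np.degrees(np.arctan2(e[1]-a[1],e[0]-a[0])))
print('base', at('wrist',(240+325/4,150+134/4),.03,T)*1e3)
print('topcam', [at('top',(90+682/2.25,210+275/2.25),.096)*1e3])
go(a[0],a[1],65)
```

```text
[ 478.93955122 -109.48256445   96.        ] [ 536.45784423 -104.81150077   60.        ] 4.642804686494358
base [ 448.81378319 -108.04828838   30.        ]
topcam [array([ 478.43620085, -108.13760952,   96.        ])]
units [-0.06 -0.01  3.45] wz -0.0
```

```bash
python3 -m inch '[[-0.06,0,0.85,0,0,0,1],[0,0,0.85,0,0,0,1],[0,0,0.85,0,0,0,1],[0,0,0.85,0,0,0,1],[0,0,0,0,0,0,1],[0,0,0,0,0,0,-1],[0,0,0,0,0,0,-1],[0,0,0,0,0,0,-1],[0,0,0,0,0,0,-1],[0,0,0,0,0,0,-1],[0,0,0,0,0,0,-1],[0,0,0,0,0,0,-1]]' 25
python3 -m inch '[[0,0,-0.5,0,0,0,-1],[0,0,-0.75,0,0,0,-1],[0,0,0,0,0,0,-1]]'
python3 -c "
from h import *
print(telemetry.read_state()); go(475.3,-314.3,117)"
```

```text
time_s: 4.65
tool_pos: [0.4797, -0.1104, 0.0673]
tool_rot: [-3.141, -0.0, 1.57]
ft_force: [-0.7, -0.3, -0.2]
finger_gap: 0.319
time_s: 5.03
tool_pos: [0.4817, -0.1111, 0.1201]
tool_rot: [3.136, 0.002, 1.57]
ft_force: [0.1, 0.5, -0.8]
finger_gap: 0.024
{'time_s': 5.025, 'qpos': array([-3.35211724e-01, -1.84814525e-01,  2.05750833e+00, -3.60819752e-05,
        1.26339744e+00, -1.90524957e+00]), 'qvel': array([ 0.00053641,  0.02289619,  0.04760068, -0.0011302 , -0.01398748,
       -0.00068335]), 'tau': array([ 4.11511702e-02, -2.66482365e+01, -3.49604309e+01, -5.77775936e-02,
        1.89146530e-01,  9.70699039e-04]), 'tool_pos': array([ 0.48169549, -0.11105539,  0.12005779]), 'tool_rot': array([3.13640739e+00, 1.83838331e-03, 1.57004390e+00]), 'ft_force': array([ 0.10225416,  0.49164145, -0.81132517]), 'ft_torque': array([-0.01828261,  0.01959134, -0.04253685]), 'finger_gap': 0.023684202696192154}
units [-5.08 -0.16  0.08] wz -0.01
```

The gap shut past 56 mm, so the fingers missed the tee. I'll look.

Run:
```python
from h import *
im=snap('side','s1'); a=im[200:420,160:460,::-1]; t=optics.read_camera('top')[210:400,300:560,::-1]
a=cv2.resize(a,(545,400),interpolation=cv2.INTER_CUBIC)
cv2.imwrite('pics/s1c.png',a); cv2.imwrite('pics/t1c.png',t)
c=np.zeros((590,545,3),np.uint8);c[:400]=a;c[400:,:260]=t;cv2.imwrite('pics/c1.png',c)
```

```text
(no output)
```

View pics/c1.png

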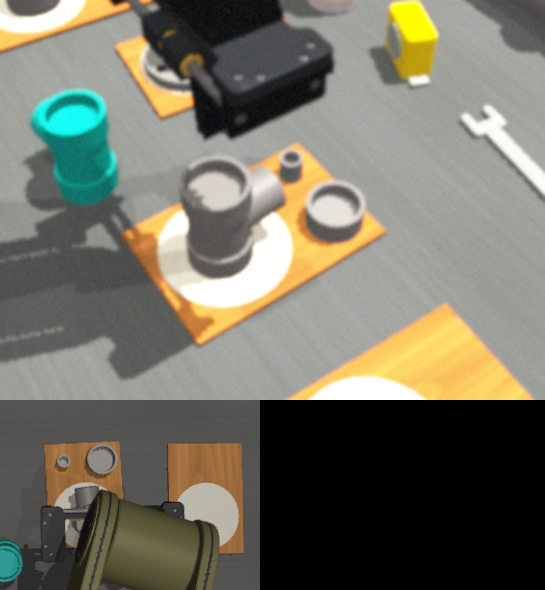

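Run:
```python
from h import *
T=tool();im=cv2.imread('pics/s1.png'); print(telemetry.read_state()['finger_gap'])
def circ(x,y,z,d,col):
    p=np.array([proj('side',[x/1e3+d/2e3*np.cos(t),y/1e3+d/2e3*np.sin(t),z/1e3]) for t in np.linspace(0,2*np.pi,60)])
    cv2.polylines(b,[((p-[200,210]+.5)*4).round().astype(int)],True,col,1)
b=cv2.resize(im[210:360,200:360],None,fx=4,fy=4,interpolation=cv2.INTER_CUBIC)
circ(479,-109,96,56,(0,255,0));circ(479,-109,6,56,(0,255,0));circ(483.2,-107.5,6,114,(255,0,0))
p=T[:3,3]*1e3; circ(*p,6,(0,0,255)); circ(p[0],p[1],p[2]+19,6,(0,0,255))
cv2.imwrite('pics/s1z.png',b)
```

```text
0.006042914345388219
```

View pics/s1z.png

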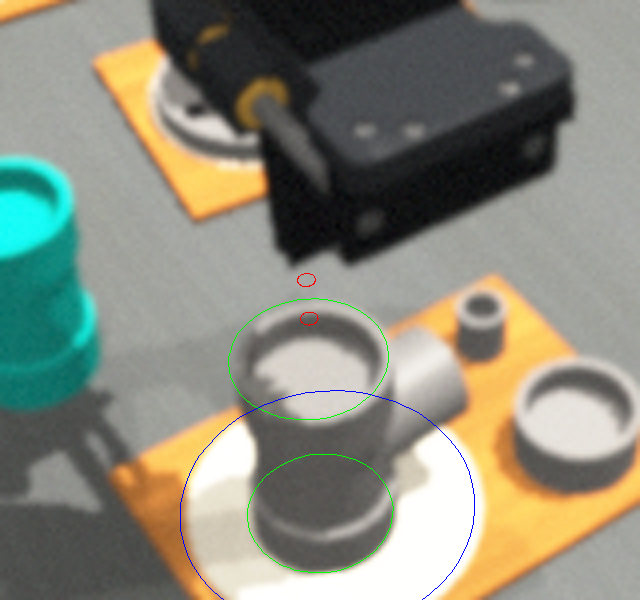

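The tee is still where I measured it. The fingertips, at about (320,262) in the crop, look higher than the reported TCP at (308,318). I'll check the tips in the wrist view.

Run:
```python
from h import *
T=tool();s=telemetry.read_state();print(s['tool_pos'],s['tool_rot'],s['finger_gap'])
im=optics.read_camera('wrist'); p=T[:3,3]*1e3
g=(T@[0,0,-.019,1])[:3]*1e3
overlay(im,T,[(*p,4),(479,-109,96,56),(483.2,-107.5,6,114)],'w2f')
b=cv2.imread('pics/w2f.png')[100:420,120:520]; cv2.imwrite('pics/w2.png',cv2.resize(b,None,fx=1.8,fy=1.8))
```

```text
[ 0.47957621 -0.11030523  0.11694056] [-3.14142607e+00 -5.03310458e-05  1.57007654e+00] 0.006042914345388219
```

View pics/w2.png

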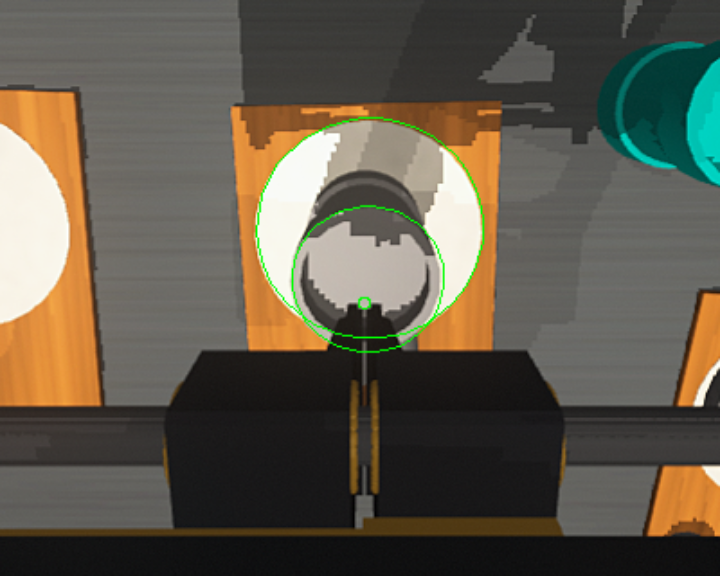

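The tip's near edge shows at row ~268, where I'd expect about 252. That, the tip width and the side view all put the real fingertips about 30 mm behind the reported TCP, so the jaws closed just above the tee, which hasn't moved. I'll allow for that 30 mm, go lower, and check the gap before lifting.

```bash
python3 -m inch '[[0,0,0,0,0,0,1],[0,0,0,0,0,0,1],[0,0,0,0,0,0,1],[0,0,0,0,0,0,1],[0,0,0,0,0,0,1],[0,0,0,0,0,0,1],[0,0,0,0,0,0,1],[0,0,0,0,0,0,1],[0.03,0,0.64,0,0,0,1],[0,0,0.64,0,0,0,1],[0,0,0.64,0,0,0,1],[0,0,0,0,0,0,1]]' 25
python3 -m inch '[[0,0,0,0,0,0,-1],[0,0,0,0,0,0,-1],[0,0,0,0,0,0,-1],[0,0,0,0,0,0,-1],[0,0,0,0,0,0,-1],[0,0,0,0,0,0,-1],[0,0,0,0,0,0,-1],[0,0,0,0,0,0,-1]]'
```

```text
time_s: 6.68
tool_pos: [0.4777, -0.1085, 0.0384]
tool_rot: [-3.137, -0.002, 1.57]
ft_force: [-0.3, -0.6, 0.2]
finger_gap: 0.999
time_s: 7.68
tool_pos: [0.48, -0.1093, 0.0409]
tool_rot: [3.141, 0.0, 1.57]
ft_force: [-0.9, 0.4, 3.4]
finger_gap: 0.583
```

Gap 0.583 = 55 mm, so the tee is held. I'll lift it and carry it to the free plate.

```bash
python3 -m inch '[[0,0,-0.5,0,0,0,-1],[0,0,-0.75,0,0,0,-1],[-0.3,0,0,0,0,0,-1],[-0.7,-0.09,0,0,0,0,-1],[-0.8,0,0,0,0,0,-1],[-0.8,0,0,0,0,0,-1],[-0.8,0,0,0,0,0,-1],[-0.8,0,0,0,0,0,-1],[-0.6,0,0,0,0,0,-1],[-0.33,0,0,0,0,0,-1],[0,0,0,0,0,0,-1],[0,0,0,0,0,0,-1]]'
python3 - <<'E'
from h import *
print(telemetry.read_state()['tool_pos']);go(476.3,-314.3,41)
snap('top','t2')
E
```

```text
time_s: 9.18
tool_pos: [0.4759, -0.3135, 0.0903]
tool_rot: [-3.141, -0.001, 1.571]
ft_force: [-0.8, -0.2, -1.5]
finger_gap: 0.585
[ 0.475919   -0.31354669  0.09027341]
units [-0.02  0.01  1.23] wz -0.0
```

```bash
python3 -m inch '[[-0.02,0,0.5,0,0,0,-1],[0,0,0.5,0,0,0,-1],[0,0,0.2,0,0,0,-1],[0,0,0,0,0,0,-1],[0,0,0,0,0,0,1],[0,0,0,0,0,0,1],[0,0,0,0,0,0,1],[0,0,0,0,0,0,1],[0,0,0,0,0,0,1],[0,0,-0.6,0,0,0,1],[0,0,-0.9,0,0,0,1],[0,0,-0.9,0,0,0,1]]'
python3 -m inch '[[0.5,0,-0.9,0,0,0,1],[0.9,0,-0.2,0,0,0,1],[0.99,0,0,0,0,0,1],[0.99,0,0,0,0,0,1],[0.99,0,0,0,0,0,1],[0.99,0,0,0,0,0,1],[0.99,0,0,0,0,0,1],[0.99,0,0,0,0,0,1],[0.99,0,0,0,0,0,1],[0.99,0,0,0,0,0,1],[0.99,0,0,0,0,0,1],[0.99,0,0,0,0,0,1]]'
python3 -m inch '[[0.99,0,0,0,0,0,1],[0.99,0,0,0,0,0,1],[0.99,0,0,0,0,0,1],[0.99,0,0,0,0,0,1],[0.5,0.1,0,0,0,0,1],[0,0,0,0,0,0,1],[0,0,0,0,0,0,1]]'
python3 - <<'E'
from h import *
t=snap('top','t3')[220:400,430:570,::-1]
T=tool(); im=optics.read_camera('wrist'); np.save('w3',im); s=telemetry.read_state(); print(s['tool_pos'],s['tool_rot'],s['time_s'])
np.save('T3',T)
c=np.zeros((560,800,3),np.uint8)
c[:540,:420]=cv2.resize(t,None,fx=3,fy=3,interpolation=cv2.INTER_CUBIC)
u=proj('wrist',[.481,.3205,.05],T).astype(int); print(u)
w=im[u[1]-90:u[1]+90,u[0]-60:u[0]+60,::-1]; w=cv2.resize(w,None,fx=3,fy=3,interpolation=cv2.INTER_CUBIC)
print(w.shape); c[:540,430:790]=w[:540,:360]; cv2.imwrite('pics/c3.png',c)
E
```

```text
time_s: 10.72
tool_pos: [0.4758, -0.315, 0.1393]
tool_rot: [-3.141, -0.0, 1.57]
ft_force: [0.9, -1.4, 0.9]
finger_gap: 0.999
time_s: 12.22
tool_pos: [0.4762, 0.1381, 0.1827]
tool_rot: [3.141, -0.0, 1.57]
ft_force: [1.3, -0.6, 0.1]
finger_gap: 0.998
time_s: 13.1
tool_pos: [0.4806, 0.3143, 0.1824]
tool_rot: [-3.141, 0.001, 1.569]
ft_force: [0.5, 0.4, 0.9]
finger_gap: 0.999
[0.48065011 0.31411801 0.18257783] [3.14157392e+00 3.31438764e-04 1.56867832e+00] 13.2
[328 220]
(540, 360, 3)
```

View pics/c3.png

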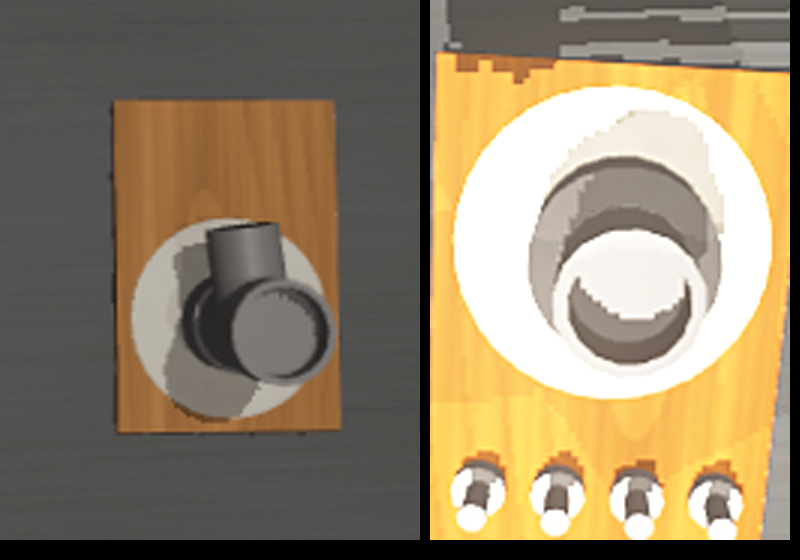

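The tee stands on the free plate, with its top at px (524,330). The reducer's spigot top is at wrist px (335,230).

Run:
```python
from h import *
T=np.load('T3.npy')
print('tee',at('top',(523.7,330.3),.096)*1e3)
a=at('wrist',(334.3,229.7),.092,T)*1e3; print('red',a, 'wide',at('wrist',(268+195/3,200),.04,T)*1e3)
go(a[0],a[1],27)
```

```text
tee [ 473.65764872 -313.30213585   96.        ]
red [479.58052153 324.44003849  92.        ] wide [462.6871747  324.71596452  40.        ]
units [ 0.26 -0.03  3.89] wz -0.02
```

```bash
python3 -m inch '[[0.25,-0.03,0,0,0,0,1],[0,0,0.77,0,0,0,1],[0,0,0.77,0,0,0,1],[0,0,0.77,0,0,0,1],[0,0,0.77,0,0,0,1],[0,0,0.77,0,0,0,1],[0,0,0,0,0,0,1],[0,0,0,0,0,0,-1],[0,0,0,0,0,0,-1],[0,0,0,0,0,0,-1],[0,0,0,0,0,0,-1],[0,0,0,0,0,0,-1]]' 25
python3 -m inch '[[0,0,0,0,0,0,-1],[0,0,0,0,0,0,-1],[0,0,0,0,0,0,-1],[0,0,0,0,0,0,-1]]'
```

```text
time_s: 14.7
tool_pos: [0.4793, 0.3253, 0.0288]
tool_rot: [3.141, -0.0, 1.57]
ft_force: [0.1, -0.1, -0.4]
finger_gap: 0.53
time_s: 15.2
tool_pos: [0.4793, 0.3251, 0.0286]
tool_rot: [3.142, 0.0, 1.57]
ft_force: [0.6, -1.4, 1.3]
finger_gap: 0.455
```

Gap 43 mm, so the reducer is held. I'll lift it 130 mm and carry it to the two-stub plate.

```bash
python3 -m inch '[[0,0,-0.5,0,0,0,-1],[0,0,-0.9,0,0,0,-1],[0,0,-0.95,0,0,0,-1],[0,0,-0.9,0,0,0,-1],[-0.3,0,0,0,0,0,-1],[-0.7,0.09,0,0,0,0,-1],[-0.9,0,0,0,0,0,-1],[-0.9,0,0,0,0,0,-1],[-0.9,0,0,0,0,0,-1],[-0.9,0,0,0,0,0,-1],[-0.9,0,0,0,0,0,-1],[-0.9,0,0,0,0,0,-1]]'
python3 -m inch '[[-0.9,0,0,0,0,0,-1],[-0.9,0,0,0,0,0,-1],[-0.9,0,0,0,0,0,-1],[-0.9,0,0,0,0,0,-1],[-0.6,0,0,0,0,0,-1],[-0.2,0,0,0,0,0,-1],[0,0,0,0,0,0,-1],[0,0,0,0,0,0,-1]]'
python3 -c "
from h import *
go(483,-107.5,28.6)"
```

```text
time_s: 16.7
tool_pos: [0.4811, 0.0676, 0.1566]
tool_rot: [-3.139, 0.0, 1.57]
ft_force: [-0.2, -0.1, -1.3]
finger_gap: 0.457
time_s: 17.7
tool_pos: [0.4822, -0.106, 0.1581]
tool_rot: [-3.141, -0.001, 1.571]
ft_force: [0.0, 0.0, -1.6]
finger_gap: 0.457
units [-0.04  0.02  3.24] wz 0.0
```

```bash
python3 -m inch '[[-0.04,0.02,0.7,0,0,0,-1],[0,0,0.9,0,0,0,-1],[0,0,0.9,0,0,0,-1],[0,0,0.5,0,0,0,-1],[0,0,0.2,0,0,0,-1],[0,0,0,0,0,0,-1],[0,0,0,0,0,0,-1],[0,0,0,0,0,0,1],[0,0,0,0,0,0,1],[0,0,0,0,0,0,1],[0,0,0,0,0,0,1],[0,0,0,0,0,0,1]]'
python3 -m inch '[[0,0,0,0,0,0,1],[0,0,-0.6,0,0,0,1],[0,0,-0.9,0,0,0,1],[0,0,-0.9,0,0,0,1],[0,0,-0.9,0,0,0,1],[0.8,0.34,-0.3,0,0,0,1],[0.8,0.34,0,0,0,0,1],[0.8,0.34,0,0,0,0,1],[0.8,0.34,0,0,0,0,1],[0.8,0.34,0,0,0,0,1],[0.8,0.34,0,0,0,0,1],[0.8,0.34,0,0,0,0,1]]'
python3 -m inch '[[0,0,0,0,0,0,1],[0,0,0,0,0,0,1]]'
python3 - <<'E'
from h import *
t=snap('top','t4')[230:380,330:440,::-1]
T=tool(); im=optics.read_camera('wrist'); s=telemetry.read_state(); print(s['tool_pos'],s['tool_rot'],s['time_s'])
np.save('T4',T)
u=proj('wrist',[.5775,.1196,.05],T).astype(int); print(u)
c=np.zeros((570,800,3),np.uint8)
c[:450,:330]=cv2.resize(t,None,fx=3,fy=3,interpolation=cv2.INTER_CUBIC)
w=im[u[1]-95:u[1]+95,u[0]-75:u[0]+75,::-1]; w=cv2.resize(w,None,fx=3,fy=3,interpolation=cv2.INTER_CUBIC)
c[:570,340:790]=w; cv2.imwrite('pics/c4.png',c)
E
```

```text
time_s: 19.2
tool_pos: [0.4833, -0.1084, 0.0306]
tool_rot: [-3.142, 0.0, 1.57]
ft_force: [0.1, -0.6, 0.5]
finger_gap: 0.928
time_s: 20.7
tool_pos: [0.579, 0.1167, 0.1744]
tool_rot: [-3.141, 0.0, 1.57]
ft_force: [-0.1, -0.1, -0.2]
finger_gap: 1.0
time_s: 20.95
tool_pos: [0.5784, 0.1152, 0.1743]
tool_rot: [-3.141, 0.0, 1.57]
ft_force: [0.1, 0.3, 0.3]
finger_gap: 1.004
[0.57840407 0.11470588 0.17446714] [-3.14132557e+00  2.90310964e-04  1.56910076e+00] 21.05
[327 221]
```

View pics/c4.png

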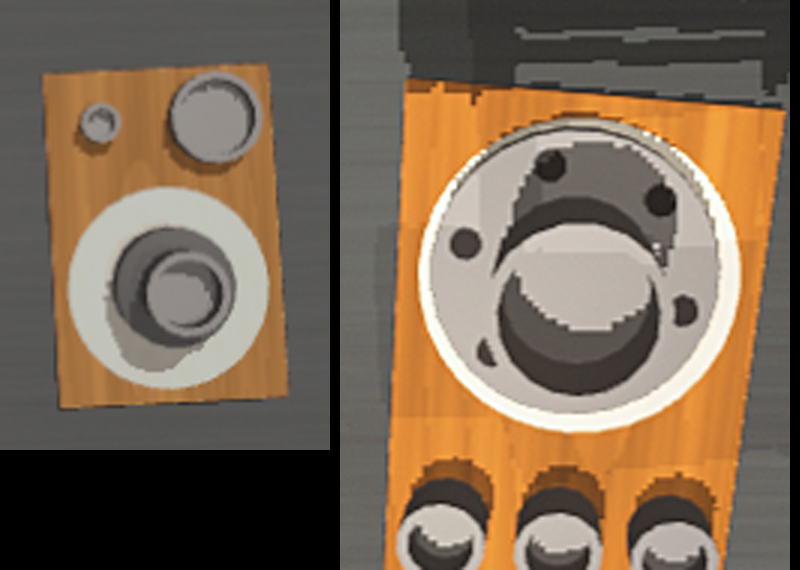

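The reducer stands centred on the two-stub plate. The flange's disc centre is at wrist px (330,216) and its neck's at (332,230).

Run:
```python
from h import *
T=np.load('T4.npy')
print('red',at('top',(393.3,328.3),.092)*1e3)
print('disc',at('wrist',(329.7,216.3),.020,T)*1e3,'neck',at('wrist',(331.7,230.3),.076,T)*1e3)
go(578.5,123,10)
```

```text
red [ 484.16782853 -109.18524641   92.        ]
disc [579.12488721 122.56078088  20.        ] neck [579.78923008 123.1845      76.        ]
units [0.21 0.   4.11] wz -0.01
```

```bash
python3 -m inch '[[0.2,0.02,0,0,0,0,1],[0,0,0.82,0,0,0,1],[0,0,0.82,0,0,0,1],[0,0,0.82,0,0,0,1],[0,0,0.82,0,0,0,1],[0,0,0.82,0,0,0,1],[0,0,0,0,0,0,1],[0,0,0,0,0,0,-1],[0,0,0,0,0,0,-1],[0,0,0,0,0,0,-1],[0,0,0,0,0,0,-1],[0,0,0,0,0,0,-1]]' 28
python3 -m inch '[[0,0,0,0,0,0,-1],[0,0,0,0,0,0,-1],[0,0,0,0,0,0,-1]]'
python3 -c "
from h import *
go(480.5,320.8,90)"
```

```text
time_s: 22.55
tool_pos: [0.5798, 0.1234, 0.0111]
tool_rot: [3.141, 0.0, 1.57]
ft_force: [-0.8, 0.5, 3.4]
finger_gap: 0.585
time_s: 22.92
tool_pos: [0.5798, 0.1235, 0.0111]
tool_rot: [3.141, 0.0, 1.57]
ft_force: [-0.9, -1.4, 5.4]
finger_gap: 0.584
units [ 4.93 -2.49 -1.98] wz -0.0
```

```bash
python3 -m inch '[[0,0,-0.5,0,0,0,-1],[0,0,-0.8,0,0,0,-1],[0,0,-0.7,0,0,0,-1],[0.61,-0.31,0,0,0,0,-1],[0.62,-0.31,0,0,0,0,-1],[0.62,-0.31,0,0,0,0,-1],[0.62,-0.31,0,0,0,0,-1],[0.62,-0.31,0,0,0,0,-1],[0.62,-0.31,0,0,0,0,-1],[0.61,-0.31,0,0,0,0,-1],[0.61,-0.31,0,0,0,0,-1],[0,0,0,0,0,0,-1]]'
python3 -m inch '[[0,0,0,0,0,0,-1],[0,0,0,0,0,0,-1]]'
python3 -c "
from h import *
go(480.5,320.8,11.1)"
```

```text
time_s: 24.42
tool_pos: [0.4793, 0.322, 0.0906]
tool_rot: [-3.141, -0.0, 1.573]
ft_force: [0.3, -0.1, -1.9]
finger_gap: 0.584
time_s: 24.68
tool_pos: [0.4808, 0.3201, 0.0905]
tool_rot: [-3.142, 0.0, 1.569]
ft_force: [-0.4, -0.3, -2.1]
finger_gap: 0.582
units [ 0.02 -0.01  1.99] wz -0.01
```

```bash
python3 -m inch '[[0.02,0,0.7,0,0,0,-1],[0,0,0.7,0,0,0,-1],[0,0,0.4,0,0,0,-1],[0,0,0.17,0,0,0,-1],[0,0,0,0,0,0,-1],[0,0,0,0,0,0,-1],[0,0,0,0,0,0,1],[0,0,0,0,0,0,1],[0,0,0,0,0,0,1],[0,0,0,0,0,0,1],[0,0,0,0,0,0,1],[0,0,0,0,0,0,1]]'
python3 -m inch '[[0,0,-0.6,0,0,0,1],[0,0,-0.9,0,0,0,1],[0,0,-0.9,0,0,0,1],[0,0,-0.9,0,0,0,1],[-0.5,0,-0.9,0,0,0,1],[-0.9,0,0,0,0,0,1],[-0.99,0,0,0,0,0,1],[-0.99,0,0,0,0,0,1],[-0.99,0,0,0,0,0,1],[-0.99,0,0,0,0,0,1],[-0.99,0,0,0,0,0,1],[-0.99,0,0,0,0,0,1]]'
python3 -m inch '[[-0.99,0,0,0,0,0,1],[-0.99,0,0,0,0,0,1],[-0.99,0,0,0,0,0,1],[-0.99,0,0,0,0,0,1],[-0.99,0,0,0,0,0,1],[-0.99,0,0,0,0,0,1],[-0.99,0,0,0,0,0,1],[-0.8,-0.12,0,0,0,0,1],[0,0,0,0,0,0,1],[0,0,0,0,0,0,1],[0,0,0,0,0,0,1]]'
python3 - <<'E'
from h import *
t=snap('top','t5')[255:385,80:190,::-1]
T=tool(); im=optics.read_camera('wrist'); s=telemetry.read_state(); print(s['tool_pos'],s['tool_rot'],s['time_s'])
np.save('T5',T)
u=proj('wrist',[.475,-.314,.05],T).astype(int); print(u)
c=np.zeros((570,800,3),np.uint8)
c[:390,:330]=cv2.resize(t,None,fx=3,fy=3,interpolation=cv2.INTER_CUBIC)
w=im[u[1]-95:u[1]+95,u[0]-75:u[0]+75,::-1]; w=cv2.resize(w,None,fx=3,fy=3,interpolation=cv2.INTER_CUBIC)
c[:570,340:790]=w; cv2.imwrite('pics/c5.png',c); go(475.5,-314.5,41)
E
```

```text
time_s: 26.18
tool_pos: [0.4804, 0.3216, 0.0117]
tool_rot: [-3.142, 0.0, 1.57]
ft_force: [0.3, 0.5, -0.1]
finger_gap: 1.0
time_s: 27.68
tool_pos: [0.4801, 0.0268, 0.1799]
tool_rot: [3.141, 0.0, 1.57]
ft_force: [0.2, -0.5, -0.3]
finger_gap: 0.997
time_s: 29.05
tool_pos: [0.4754, -0.2801, 0.1798]
tool_rot: [3.142, -0.0, 1.571]
ft_force: [-0.6, 0.9, -1.0]
finger_gap: 1.0
[ 0.4754255  -0.28027641  0.1798606 ] [3.14140664e+00 8.45597468e-06 1.57134641e+00] 29.15
[286 220]
units [-0.86  0.    3.47] wz 0.0
```

View pics/c5.png

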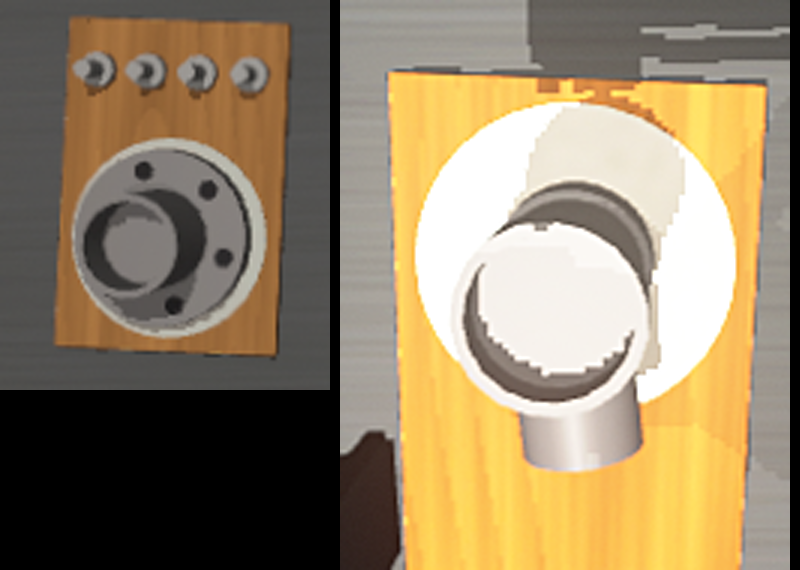

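The flange sits in its circle. The tee's top is at wrist px (282,231).

Run:
```python
from h import *
T=np.load('T5.npy'); a=at('wrist',(281.7,231.3),.096,T)*1e3; print(a)
print('fl disc',at('top',(80+163/3,255+239/3),.020)*1e3,'neck',at('top',(80+130/3,255+244/3),.076)*1e3)
go(a[0],a[1],41)
```

```text
[ 474.16854669 -313.77947808   96.        ]
fl disc [480.04773741 319.23452269  20.        ] neck [481.72411837 319.32810382  76.        ]
units [-0.84 -0.03  3.47] wz 0.0
```

```bash
python3 -m inch '[[-0.84,-0.01,0,0,0,0,1],[0,0,0.85,0,0,0,1],[0,0,0.85,0,0,0,1],[0,0,0.85,0,0,0,1],[0,0,0.92,0,0,0,1],[0,0,0,0,0,0,1],[0,0,0,0,0,0,-1],[0,0,0,0,0,0,-1],[0,0,0,0,0,0,-1],[0,0,0,0,0,0,-1],[0,0,0,0,0,0,-1],[0,0,0,0,0,0,-1]]' 25
python3 -m inch '[[0,0,0,0,0,0,-1],[0,0,0,0,0,0,-1]]'
python3 -m inch '[[0,0,-0.5,0,0,0,-1],[0,0,-0.9,0,0,0,-1],[0,0,-0.95,0,0,0,-1],[0,0,-0.9,0,0,0,-1],[0,0,0,0,0,0,-1]]'
python3 -c "
from h import *
go(584.4,125.1,171)"
```

```text
time_s: 30.65
tool_pos: [0.475, -0.315, 0.0415]
tool_rot: [3.141, 0.0, 1.57]
ft_force: [-0.5, -0.3, 2.2]
finger_gap: 0.583
time_s: 30.9
tool_pos: [0.4751, -0.315, 0.0415]
tool_rot: [3.141, 0.0, 1.57]
ft_force: [-0.2, -0.0, 4.4]
finger_gap: 0.587
time_s: 31.52
tool_pos: [0.4766, -0.3162, 0.1754]
tool_rot: [3.136, 0.005, 1.57]
ft_force: [-0.6, -1.2, -2.1]
finger_gap: 0.583
units [11.03  2.69  0.07] wz -0.01
```

```bash
python3 -m inch '[[0.3,0.1,0,0,0,0,-1],[0.8,0.2,0,0,0,0,-1],[0.9,0.2,0,0,0,0,-1],[0.9,0.2,0,0,0,0,-1],[0.9,0.2,0,0,0,0,-1],[0.9,0.2,0,0,0,0,-1],[0.9,0.2,0,0,0,0,-1],[0.9,0.2,0,0,0,0,-1],[0.9,0.2,0,0,0,0,-1],[0.9,0.2,0,0,0,0,-1],[0.9,0.2,0,0,0,0,-1],[0.9,0.2,0,0,0,0,-1]]'
python3 -m inch '[[0.6,0.2,0,0,0,0,-1],[0.3,0.23,0,0,0,0,-1],[0,0,0,0,0,0,-1],[0,0,0,0,0,0,-1],[0,0,0,0,0,0,-1]]'
python3 -c "
from h import *
go(584.4,125.1,41.5)"
```

```text
time_s: 33.02
tool_pos: [0.5653, 0.0911, 0.168]
tool_rot: [-3.137, 0.0, 1.571]
ft_force: [0.4, 1.1, -1.8]
finger_gap: 0.587
time_s: 33.65
tool_pos: [0.5841, 0.1243, 0.1709]
tool_rot: [-3.141, 0.0, 1.569]
ft_force: [-0.6, -0.7, -1.8]
finger_gap: 0.581
units [0.02 0.01 3.23] wz -0.01
```

Lower, release, rise, and back off towards the base so the top view is clear.

```bash
python3 -m inch '[[0.02,0.01,0.7,0,0,0,-1],[0,0,0.9,0,0,0,-1],[0,0,0.9,0,0,0,-1],[0,0,0.5,0,0,0,-1],[0,0,0.21,0,0,0,-1],[0,0,0,0,0,0,-1],[0,0,0,0,0,0,-1],[0,0,0,0,0,0,1],[0,0,0,0,0,0,1],[0,0,0,0,0,0,1],[0,0,0,0,0,0,1],[0,0,0,0,0,0,1]]'
python3 -m inch '[[0,0,0,0,0,0,1],[0,0,-0.6,0,0,0,1],[0,0,-0.9,0,0,0,1],[0,0,-0.9,0,0,0,1],[0,0,-0.9,0,0,0,1],[0,-0.8,-0.9,0,0,0,1],[0,-0.9,0,0,0,0,1],[0,-0.9,0,0,0,0,1],[0,-0.9,0,0,0,0,1],[0,-0.9,0,0,0,0,1],[0,-0.9,0,0,0,0,1],[0,0,0,0,0,0,1]]'
python3 -c "
from h import *
im=snap('top','t6'); snap('side','s6'); a=cv2.imread('pics/top0.png').astype(int); d=np.abs(im[:,:,::-1].astype(int)-a).max(2)
for n,(x0,y0,x1,y1) in dict(can=(205,118,262,185),tape=(290,128,350,172),wrench=(372,138,485,178)).items(): print(n,(d[y0:y1,x0:x1]>40).sum())
"
```

```text
time_s: 35.15
tool_pos: [0.5847, 0.126, 0.0425]
tool_rot: [-3.142, 0.0, 1.57]
ft_force: [-0.3, 0.2, -0.2]
finger_gap: 0.988
time_s: 36.65
tool_pos: [0.3717, 0.1262, 0.2108]
tool_rot: [3.14, -0.0, 1.571]
ft_force: [0.2, 0.1, 0.1]
finger_gap: 1.0
can 0
tape 0
wrench 0
```

View pics/t6.png

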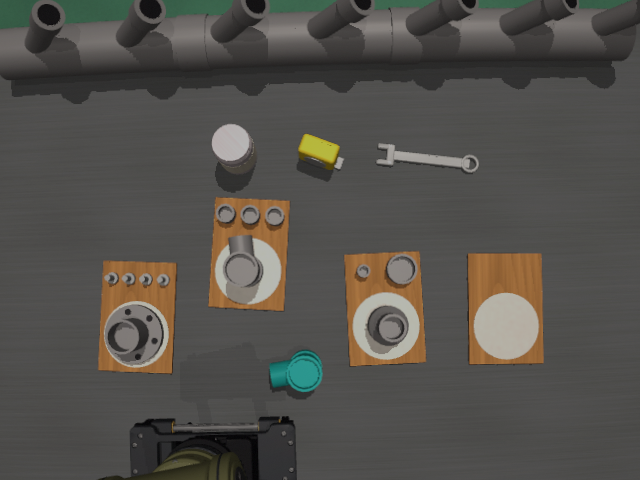

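View pics/s6.png

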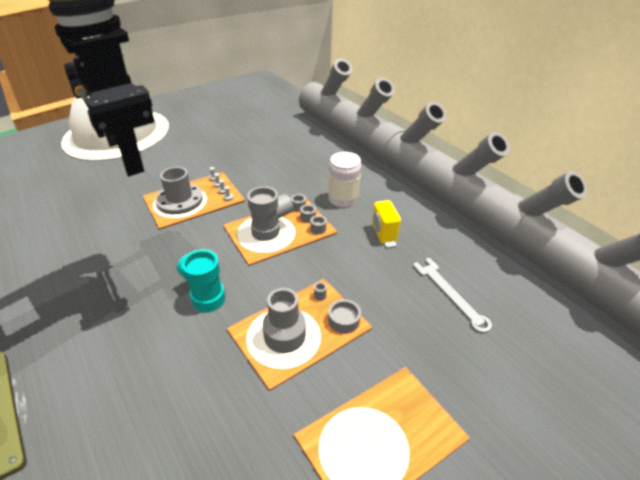

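Everything is upright: flange at (135,334) in the bolts plate's circle, tee top at (242,270) on three stubs, reducer (390,327) on two stubs, free plate empty, bystanders unchanged. One numeric check on the tee, then I'll hand in.

```bash
python3 -c "
from h import *
print(at('top',(241.5,270),.096)*1e3,'want 583.9 125.1'); print(telemetry.read_state()['time_s']); print(workorder.sign_off())"
```

```text
[581.77934546 124.08287219  96.        ] want 583.9 125.1
36.75
the job is handed in; nothing more can be done
None
```

I moved all three fittings onto their plates and handed the job in at 36.75 s of the 115 s allowed. The order was tee to the free plate, reducer to the two stubs, flange to the bolts, then tee to the three stubs.

**Last checks:** in the final top and side pictures all three stand upright in their circles and the free plate is empty. The can, tape measure and wrench areas show no pixel change from the first picture. The gripper was open and clear of everything. Centre offsets measured with the top camera, against calibration good to about 2 mm:

| Fitting | Offset from circle centre |
|---|---|
| flange | about 2 mm |
| reducer | about 2 mm |
| tee | about 2.5 mm |

**What disagreed:** my first grasp of the tee closed on nothing, just above its top, and did not move it. The side and wrist pictures showed the fingertips about 30 mm short of the reported TCP. I allowed for that 30 mm in every grasp after that, and each finger gap then matched the part's diameter.

I kept the tee's heading as it was, so its branch points about 9° off the direction of the three-stub plate's kit parts.

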